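# Torque down the clamp on a pewter chasing plate

## Robot

A 7-joint arm with a two-finger parallel gripper is mounted at the origin on the work surface. World frame = base frame: x ahead of the robot, y to its left, z up, the work surface at z = 0. Lengths are in m, angles in rad, forces in N, time in s.
With the tool pointing down it reaches from about 0.4 to 0.85 m from the base axis. Payload 4.5 kg.
Tool frame: the origin (TCP) lies on the mounting face of the last link; the fingertips stand 166 mm ahead of it and the grasp point (between the pads) lies 147 mm ahead of it; z points along the fingers, y is the line along which they close (so a half turn about z gives the same grasp; the last joint's range is limited). The gripper opens to 88 mm and grips with 3 to 60 N. Pads are 18 mm wide; open, the fingers measure 123 mm over their backs; the gripper's body (75 mm by 187 mm) begins 45 mm behind the grasp point.
Start: joints at [-1.228, 0.689, -0.195, 1.565, 0.157, 0.902, -0.215], TCP at [0.19, 0.595, 0.405] pointing down, gripper open.
Joint ranges: [-3.01, 3.01], [-0.46, 2.08], [-1.47, 1.51], [0.13, 2.56], [-1, 4.14], [0.04, 2.09], [-2.66, 2.66]. Speed limits (rad/s): [2.57, 2.57, 3.14, 3.14, 3.14, 3.14, 3.14].

## Interface

Orientations are given as a unit quaternion [x, y, z, w].
In Python, from plant import r, snapshot gives the robot as it stands. The module is installed in compiled form; this text tells all that it offers.
- The arm moves only by the tool move_arm, never from a script. Its argument "rows" is a list of rows, each a list of 5 numbers: the shift along the tool's x, y, z in m, then the turn about the tool's z in rad, then the finger opening in m, from 0 to 0.0881. In form: [[dx, dy, dz, spin, claw], ...]. A call has 1 to 10 rows; each row shifts and turns the commanded pose from where the row before left it, along the tool's axes as they then stand; what a row does not reach is not made up. A row lasts 1/12 s, in which the tool goes at most 41.7 mm and 7.16 degrees, less where a joint would pass 70% of its speed; a pose out of reach is approached as far as the arm can. A call with a gripper value outside its range is refused whole. The fingers move at their own pace and stop on an object; "newtons" is the grip in N (left out, the last holds). Time passes only in rows, so rows that do not move let the fingers close. It gives the time, the measured TCP pose, the force, the opening and the grip force at its end, in the units of the state.
- r.get_state(): the state, without advancing time (a new reading comes with each control period).
- snapshot(name): name is "scene" or "side" or "wrist"; returns a dict with "color" (480x640x3 uint8, red, green, blue), "depth" (480x640 float32, m along the optical axis (not along the pixel's ray), 0 where there is no reading), "mtx" (3x3 intrinsics, pixels), "eye" and "orientation" of the camera in the world. Camera axes: x right, y up, looking along -z (the intrinsics and any distortion apply to the point x, -y, -z); pixel columns grow to the right and rows downward; lengths in m; the calibration is good to about 2 mm. A picture is of the moment at which its call begins.
- r.finish_job(): hands the job in; it is judged then, once.
The state is a dict: "clock": time; "q": joint angles; "qd": joint speeds; "joint_torque": joint torques, N m; "tool_pos": TCP position; "eef_rot": TCP orientation; "contact_force": force on the tool from outside, world axes, zero at the start; "moment": the same for the moment, N m; "opening": opening from 0.0 (shut) to 1.0 (fully open); "finger_force": force on a finger pad.
Only numpy, scipy, OpenCV 4.12 (cv2) and the standard library are available. Lean on these libraries where they do the work, as an engineer would, in place of code of your own. Each camera call takes 0.05 s, during which the arm holds its last target. There are 200 camera calls.

## Task

The strap clamp that holds the pewter plate on the chasing block is only finger-tight. Take the break-over torque wrench from its wooden rest, seat its socket fully down on the clamp's square-headed screw and pull it smoothly clockwise (seen from above) until the hinge in the wrench clearly breaks over, some 5 degrees; stop there, without driving the hinge to its end stop, which would overtighten the screw. Ease off, lift the wrench away and lay it back in its rest with the screw left tight, without bumping the soft pewter or disturbing the other tools.

Things in the scene. Friction and masses are not known exactly. Their poses are not given: they have to be found in the camera images.
- wrench: break-over torque wrench, about 0.44 kg, 223 mm long, handle along its -x, z up. Origin: centre of the mouth (lower end) of its socket, a steel cylinder 37 mm wide, 24 mm tall, with a square opening 21.6 mm across flats, 14 mm deep, facing down, sides along x and y. Above it a round head 40 mm wide (top at 44 mm); a vertical hinge pin 34 mm behind the axis. Balances about 100 mm behind the axis.
- grip (a point): point on the wrench's handle where it is well held, 125 mm behind the socket's axis, 34 mm above its mouth, x along the handle to the head, z up. Handle centred at this height: flat steel tube 16 mm wide, 20 mm tall from 54 to 109 mm behind the axis, then black rubber grip 24 x 24 mm to 209 mm, then a 20 mm knob.
- handle (a joint): angle at the wrench's hinge, rad: about 0 (straight) until the set torque (1.2 N m at the pin, some 13 N of sideways pull at grip); then the handle gives clockwise against the head, the pull no longer rising, up to an end stop at 0.26, beyond which the screw is overtightened. It springs straight when the load is taken off.
- screw_head (a point): centre of the top of the clamp screw's square steel head: 20 mm across flats, 12 mm tall, upper 3 mm chamfered to 15 mm across, on a round washer (40 mm wide) on the strap; top 77 mm above the bench. x and y are square to the flats and turn with the screw, z up. The seated socket stands on the washer, its mouth 12 mm below this point.
- screw (a joint): how far the screw is turned, rad, growing clockwise seen from above. It turns stiffly (0.4 N m) for some 0.2 to 0.6 rad before it comes hard; then it hardly gives any more under the wrench's set torque. It stays where it is left.
- clamp: fixed clamp fixture, origin on the bench under the screw's axis: iron base plate 220 x 160 x 16 mm (x -70 to +150 mm), hardwood block 46 mm high at x +20 to +145 mm, steel strap 42 mm wide along x from -63 to +53 mm, its top at 62 mm. Only the washer and screw head stand higher.
- plate: soft pewter plate, 112 x 136 x 2 mm with two raised rosettes, on the hardwood block under the strap's nose, its top 48 mm above the bench; same origin as clamp. Not to be struck with the wrench.
- rest: the wrench's wooden rest, fixed, origin on the bench under the middle of its 200 x 75 x 14 mm plank. Two 12 mm thick saddles with notches flaring upwards, 15 mm deep: at x +63 mm (22 mm wide, floor 60 mm high) and x -70 mm (31 mm wide, floor 58 mm high). Wrench in place: along the rest's x, head to +x, its origin at x +125, y 0, z +36 mm of the rest, grip at x 0, z +70 mm.
- hammer: bystander: chasing hammer lying on the bench, wooden handle 220 mm, dark steel head; origin mid handle
- punch_a: bystander: steel punch, 8 mm square, 107 mm long, lying on the bench
- punch_b: bystander: steel punch like punch_a
- punch_c: bystander: steel punch like punch_a, lying between the rest and the clamp
- scraper: bystander: scraper with a wooden handle, 180 mm long, lying beside the rest on the side away from the clamp
- doming_block: bystander: 52 mm steel cube with round hollows, on the bench near the robot
- tin: bystander: open metal tin, 70 mm wide, 55 mm tall, at the far side of the bench
Mind the look-alikes: they are no part of the job. There is more than one size of the wrench; the one meant has the size given above.

How it is judged:
By the outcome, as a careful person would: the job done as asked, in the order asked, and still so for the second after the job is handed in, with the robot touching nothing.
It also fails if it takes over 58 s, if anything falls off the work surface, if the arm or the gripper's body presses on something with over 40 N, if the wrist force passes 120 N, or if a joint passes its speed limit or range.

## Working session

There is one attempt and no reset: what is moved stays moved. The work goes in short steps, Python scripts to look and compute and a tool call to move; the robot and the scene stay as the last step left them, time stands still between calls to the robot, and variables do not carry over. Pictures are saved under pics/ and viewed, at most 12 in all, crops included, and the job is handed in when it is done.

Besides the shell and the picture viewer there is one more tool, called after ">>>" by a JSON object that holds its "method" and its "body", one argument or row to a line. move_arm: Moves the arm, as the interface text tells. Its arguments: {"type":"object","properties":{"rows":{"type":"array"},"newtons":{"type":"number"}},"required":["rows"]}

```bash
mkdir -p pics; cat > h.py <<'E'
import numpy as np, cv2
from plant import r, snapshot
from scipy.spatial.transform import Rotation as R
def snap(cam,name):
    s=snapshot(cam); cv2.imwrite(f'pics/{name}.png',s['color'][:,:,::-1])
    np.savez(f'pics/{name}.npz',**{k:np.array(v) for k,v in s.items()}); return s
def load(name): return dict(np.load(f'pics/{name}.npz'))
def rot(s):
    o=np.array(s['orientation']); return o if o.shape==(3,3) else R.from_quat(o).as_matrix()
def cloud(s):
    d=s['depth']; K=s['mtx']; v,u=np.mgrid[:480,:640]
    p=np.stack([(u-K[0,2])/K[0,0]*d,-(v-K[1,2])/K[1,1]*d,-d],-1)
    return p@rot(s).T+np.array(s['eye'])
def ray(s,u,v):
    K=s['mtx']; return rot(s)@np.array([(u-K[0,2])/K[0,0],-(v-K[1,2])/K[1,1],-1])
def onz(s,u,v,z):
    d=ray(s,u,v); e=np.array(s['eye']); return e+d*(z-e[2])/d[2]
E
python3 - <<'E'
from h import *
for c in('scene','side'):
    s=snap(c,c+'0'); print(c,s['eye'],s['orientation'],s['mtx'].tolist(),[k for k in s])
st=r.get_state(); print(st)
E
```

```text
scene [1.44436024 0.42682738 1.1901383 ] [0.2023471  0.30976943 0.77415116 0.51360348] [[543.2379527587573, 0.0, 323.41674961453], [0.0, 543.2379527587573, 235.08530408186175], [0.0, 0.0, 1.0]] ['color', 'depth', 'mtx', 'eye', 'orientation']
side [0.31575067 0.60422604 0.80790037] [-0.04600888  0.34849838  0.93035639 -0.10425473] [[441.1334228505024, 0.0, 317.1976136783894], [0.0, 441.1334228505024, 230.9602837361541], [0.0, 0.0, 1.0]] ['color', 'depth', 'mtx', 'eye', 'orientation']
{'clock': 0.1, 'q': array([-1.22820874,  0.68988558, -0.19453476,  1.56623822,  0.15729513,
        0.90251585, -0.21510426]), 'qd': array([-0.00058642, -0.00093565, -0.00065718, -0.00208867,  0.00054595,
        0.00223607, -0.00081283]), 'joint_torque': array([-2.55500228e-03, -5.28496277e+01, -1.27101213e+00, -1.53837758e+01,
       -5.24658419e-02,  1.98763388e-03,  3.84860732e-05]), 'tool_pos': array([0.18986545, 0.59514949, 0.40399994]), 'eef_rot': array([ 1.53741483e-01,  9.88110759e-01, -8.24720305e-04, -7.18084494e-05]), 'contact_force': array([-0.04201587, -0.0806086 ,  0.54876891]), 'moment': array([ 0.00672501, -0.01740408, -0.00979108]), 'finger_force': 0.0, 'opening': 1.0017592715507584}
```

View pics/scene0.png

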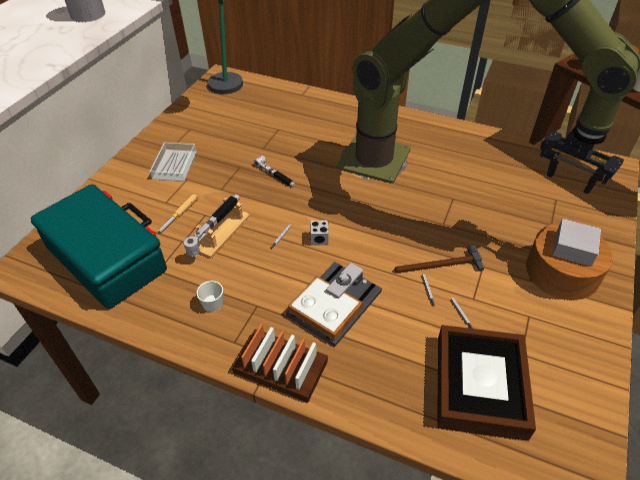

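View pics/side0.png

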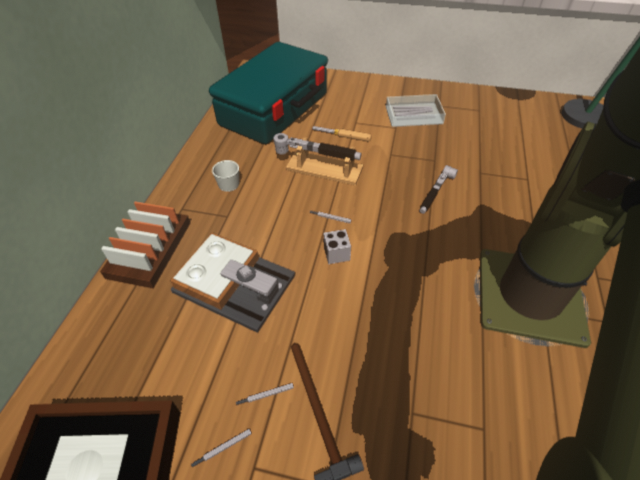

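The scene view shows the wrench in its rest (head ≈(192,245), knob ≈(236,199)) and the clamp screw at ≈(349,272). In the side view they are at (281,144)–(357,155) and (246,271). The smaller wrench at (272,172) in the scene view is the look-alike.

```bash
python3 - <<'E'
from h import *
sc,sd=load('scene0'),load('side0')
for n,s,px in(('scene',sc,[(192,245),(236,199),(349,272),(318,300),(284,236)]),('side',sd,[(281,144),(357,155),(246,271),(216,247),(330,216)])):
    c=cloud(s)
    for u,v in px: print(n,u,v,c[v,u].round(4))
# crops
for n,s,(x0,y0,w,h) in(('a',sd,(255,120,130,75)),('b',sd,(165,220,140,110))):
    im=s['color'][y0:y0+h,x0:x0+w,::-1]; cv2.imwrite(f'pics/c{n}.png',cv2.resize(im,None,fx=4,fy=4,interpolation=cv2.INTER_CUBIC))
for s in(sc,sd):
  c=cloud(s).reshape(-1,3); 
  w=c[(c[:,2]>.05)&(c[:,2]<.1)]
  for nm,(x0,x1,y0,y1) in(('wr',(.3,.75,-.5,-.2)),('cl',(.45,.85,-.2,.2))):
    k=w[(w[:,0]>x0)&(w[:,0]<x1)&(w[:,1]>y0)&(w[:,1]<y1)]; print(nm,len(k),k.min(0).round(3) if len(k) else 0,k.max(0).round(3) if len(k) else 0)
E
```

```text
scene 192 245 [ 0.6529 -0.3112  0.0778]
scene 236 199 [ 0.445  -0.2879  0.0823]
scene 349 272 [0.5625 0.1213 0.062 ]
scene 318 300 [0.6706 0.0772 0.048 ]
scene 284 236 [ 0.4564 -0.128  -0.0029]
side 281 144 [ 0.6371 -0.3062  0.0678]
side 357 155 [ 0.4274 -0.2886  0.08  ]
side 246 271 [0.586  0.123  0.0797]
side 216 247 [0.681  0.0598 0.056 ]
side 330 216 [ 0.4641 -0.1299  0.0074]
wr 1226 [ 0.423 -0.5    0.05 ] [ 0.75  -0.201  0.1  ]
cl 1703 [ 0.45  -0.199  0.05 ] [0.85  0.181 0.087]
wr 1875 [ 0.419 -0.5    0.05 ] [ 0.75  -0.203  0.1  ]
cl 2725 [ 0.45  -0.199  0.05 ] [0.85  0.178 0.085]
```

>>> {"method": "move_arm", "body": {
  "rows": [
    [-0.034,-0.0225,0,-0.03,0.088],
    [-0.034,-0.0225,0,-0.03,0.088],
    [-0.034,-0.0225,0,-0.03,0.088],
    [-0.034,-0.0225,0,-0.03,0.088],
    [-0.034,-0.0225,0,-0.03,0.088],
    [-0.034,-0.0225,0,-0.03,0.088],
    [-0.034,-0.0225,0,-0.03,0.088],
    [-0.034,-0.0225,0,0,0.088],
    [-0.034,-0.0225,0,0,0.088],
    [-0.034,-0.0225,0,0,0.088]
  ]
}}

```text
clock: 0.93
tool_pos: [0.4838, 0.3115, 0.4045]
eef_rot: [0.049, 0.999, -0.0, -0.0]
contact_force: [-0.2, 0.4, -0.6]
opening: 0.997
finger_force: 0.0
```

```bash
python3 - <<'E'
from h import *
st=r.get_state(); print(st['q'].round(3),st['tool_pos'].round(3),R.from_quat(st['eef_rot']).as_matrix().round(3).tolist())
s=snap('wrist','w0'); T=R.from_quat(st['eef_rot']).as_matrix()
print('cam in tool',(T.T@(s['eye']-st['tool_pos'])).round(3),(T.T@rot(s)).round(3).tolist(),s['mtx'][0])
E
```

```text
[-0.473  0.631 -0.303  1.716  0.24   0.832  0.588] [0.484 0.311 0.404] [[-0.995, 0.099, -0.001], [0.099, 0.995, -0.0], [0.001, -0.0, -1.0]]
cam in tool [0.07  0.    0.019] [[0.0, 0.964, 0.268], [1.0, 0.0, -0.0], [-0.0, 0.268, -0.964]] [432.57764579   0.         318.81805649]
```

>>> {"method": "move_arm", "body": {
  "rows": [
    [-0.016,-0.036,0.015,0,0.088],
    [-0.016,-0.036,0.015,0,0.088],
    [-0.016,-0.036,0.015,0,0.088],
    [-0.016,-0.036,0.015,0,0.088],
    [-0.015,-0.035,0.015,0,0.088],
    [0,0,0,0,0.088],
    [0,0,0,0,0.088]
  ]
}}

```text
clock: 1.57
tool_pos: [0.5432, 0.1258, 0.3291]
eef_rot: [0.052, 0.999, -0.001, -0.001]
contact_force: [-0.2, 0.5, -0.0]
opening: 0.998
finger_force: 0.0
```

```bash
python3 - <<'E'
from h import *
st=r.get_state(); print(st['q'].round(3),st['tool_pos'].round(3))
s=snap('wrist','w1')
p=np.array([.583,.123,.077]); q=rot(s).T@(p-s['eye']); K=s['mtx']; u=int(K[0,2]+K[0,0]*q[0]/-q[2]); v=int(K[1,2]-K[1,1]*q[1]/-q[2]); print(u,v)
x0,y0=max(0,min(540,u-50)),max(0,min(380,v-50))
print(x0,y0)
cv2.imwrite('pics/w1c.png',cv2.resize(s['color'][y0:y0+100,x0:x0+100,::-1],None,fx=6,fy=6,interpolation=cv2.INTER_CUBIC))
E
```

```text
[-0.14   0.715 -0.287  1.84   0.321  0.636  0.845] [0.543 0.126 0.329]
321 311
271 261
```

View pics/w1c.png

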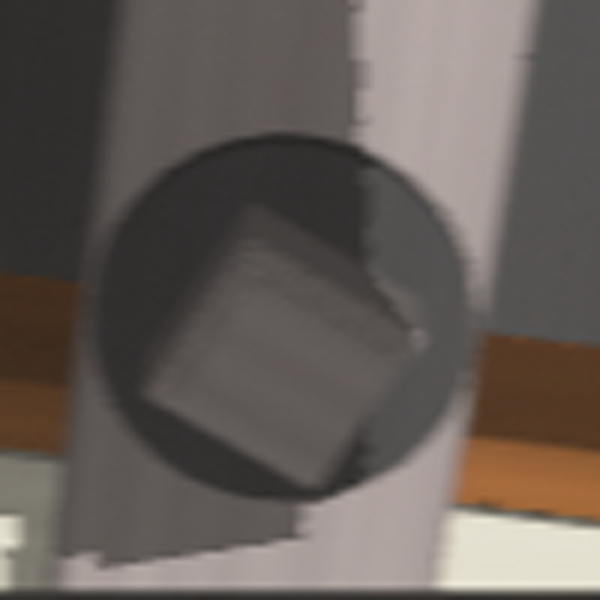

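The crop (origin 271,261, ×6) shows the screw's square at corners (145,395), (318,490), (425,340), (255,205), on a washer centred at about (283,315).

```bash
python3 - <<'E'
from h import *
from scipy.optimize import least_squares
s=load('w1'); f=lambda a,b:(271+a/6-.42,261+b/6-.42)
print('washer',onz(s,*f(283,315),.065).round(4))
obs=np.array([f(145,395),f(318,490),f(425,340),f(255,205)])
zs=[.074,.074,.074,.065]
K=s['mtx']
def proj(p):
    q=(p-s['eye'])@rot(s); return np.stack([K[0,2]+K[0,0]*q[:,0]/-q[:,2],K[1,2]-K[1,1]*q[:,1]/-q[:,2]],1)
def model(t):
    a=t[2]+np.radians([45,135,225,315]); return a
pts=np.array([onz(s,*o,z) for o,z in zip(obs,zs)]); print(pts.round(4))
c0=pts[:,:2].mean(0); a=np.arctan2(*(pts[:,:2]-c0).T[::-1]); print(np.degrees(a))
def res(t):
    ang=t[2]+np.round((a-a[0])/(np.pi/2))*np.pi/2
    p=np.c_[t[0]+.01414*np.cos(ang),t[1]+.01414*np.sin(ang),zs]; return (proj(p)-obs).ravel()
o=least_squares(res,[*c0,a[0]]); print(o.x[:2].round(4),'flat yaw mod 90',(np.degrees(o.x[2])+45)%90,o.fun.round(2))
c=cloud(s); k=c[(abs(c[...,0]-o.x[0])<.006)&(abs(c[...,1]-o.x[1])<.006)]; print('top z',np.median(k[:,2]))
u,v=proj(np.array([[*o.x[:2],.077]]))[0];print(u,v)
# strap direction
S=c[(abs(c[...,2]-.062)<.0022)&(abs(c[...,0]-.59)<.12)&(abs(c[...,1]-.12)<.1)]; print(len(S),cv2.minAreaRect((S[:,:2]*1000).astype(np.float32)))
E
```

```text
washer [0.5896 0.1197 0.065 ]
[[0.5927 0.1055 0.074 ]
 [0.605  0.1217 0.074 ]
 [0.5895 0.134  0.074 ]
 [0.5772 0.1182 0.065 ]]
[ -83.77560689    7.62216928   96.23382049 -173.0894367 ]
[0.5911 0.1199] flat yaw mod 90 51.74918359497984 [ 0.47  0.11 -0.3   0.26 -0.19 -0.16  0.01 -0.22]
top z 0.07819267604752735
318.1259766998822 324.12485079148433
6357 ((577.1795043945312, 121.70205688476562), (41.96821975708008, 98.88060760498047), 76.3554458618164)
```

View pics/w1.png

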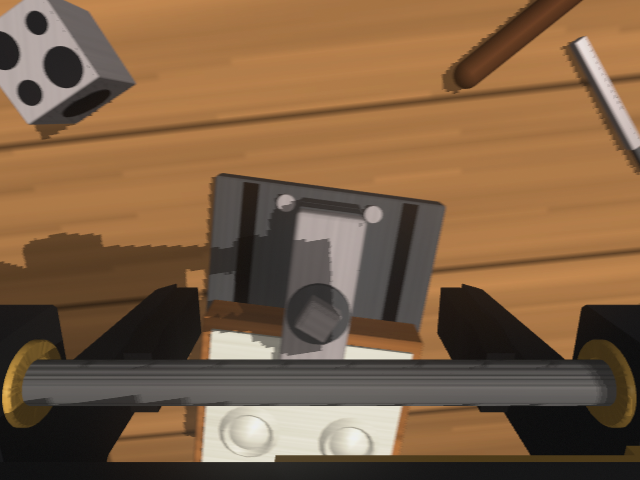

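The full view shows that the strap (top at (330,210)) runs down to the plate, with the screw at (318,322). The doming block and hammer are well clear.

>>> {"method": "move_arm", "body": {
  "rows": [
    [0,-0.04,0,0,0.088],
    [0,-0.04,0,0,0.088],
    [0,-0.04,0,0,0.088],
    [0,-0.04,0,0,0.088],
    [0,-0.04,0,0,0.088],
    [0,-0.04,0,0,0.088],
    [0,-0.04,0,0,0.088],
    [0,-0.04,0,0,0.088],
    [0,-0.04,0,0,0.088],
    [0,-0.04,0,0,0.088]
  ]
}}

```text
clock: 2.45
tool_pos: [0.5044, -0.2687, 0.3312]
eef_rot: [0.048, 0.999, 0.0, 0.001]
contact_force: [0.9, 0.6, 1.1]
opening: 1.002
finger_force: 0.0
```

>>> {"method": "move_arm", "body": {
  "rows": [
    [0,-0.014,0,0,0.088],
    [0,-0.014,0,0,0.088],
    [0,0,0,0,0.088],
    [0,0,0,0,0.088]
  ]
}}

```text
clock: 2.78
tool_pos: [0.5016, -0.295, 0.3306]
eef_rot: [0.048, 0.999, 0.001, 0.0]
contact_force: [-0.9, 1.2, -0.1]
opening: 0.998
finger_force: 0.0
```

```bash
python3 - <<'E'
from h import *
st=r.get_state(); print(st['q'].round(3),st['tool_pos'].round(3),R.from_quat(st['eef_rot']).as_euler('xyz',degrees=True))
s=snap('wrist','w2')
E
```

```text
[ 0.677  0.749 -0.388  1.763  0.404  0.708  1.546] [ 0.502 -0.295  0.331] [1.79908323e+02 5.23148336e-02 1.74467314e+02]
```

View pics/w2.png

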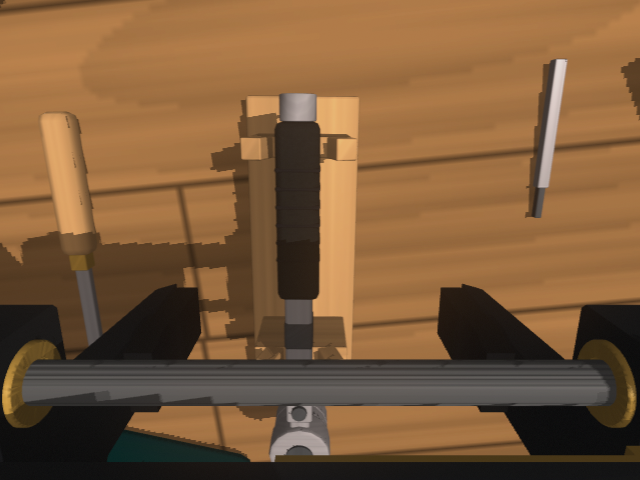

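The wrist view shows the rubber grip from row 122 (knob end) to row 298 (head end), columns about 276–320. The head is around (300,435), the saddles at rows ≈148 and ≈330, and the scraper well clear to the left.

```bash
python3 - <<'E'
from h import *
s=load('w2'); c=cloud(s)
for v in (150,200,250,280): 
    row=c[v,270:326]; m=row[:,2]>.07; print(v,row[m][:,1].min().round(4),row[m][:,1].max().round(4),np.median(row[m],0).round(4))
k=c[122:299,285:310].reshape(-1,3); k=k[abs(k[:,2]-.082)<.006]; x=np.median(k[:,2]); print('top z',x)
a,b=onz(s,297.5,122,x),onz(s,299.2,298,x); print(a,b,np.linalg.norm(b-a),'yaw',np.degrees(np.arctan2(*(b-a)[1::-1])))
d=(b-a)/np.linalg.norm(b-a); g=b-d*.016; print('grip',g.round(4))
st=r.get_state();T=R.from_quat(st['eef_rot']).as_matrix();print('tool delta to grip xy (grasp centre)',T.T@(np.array([g[0],g[1],x-.012])-T[:,2]*.147-st['tool_pos']))
E
```

```text
150 -0.3127 -0.2882 [ 0.448  -0.3007  0.0833]
200 -0.3157 -0.2924 [ 0.4742 -0.3038  0.083 ]
250 -0.3186 -0.2952 [ 0.5021 -0.3066  0.083 ]
280 -0.3201 -0.2974 [ 0.5199 -0.3086  0.083 ]
top z 0.08320504493720417
[ 0.43409128 -0.29886462  0.08320504] [ 0.53079068 -0.30854008  0.08320504] 0.09718224302880789 yaw -5.713835663537564
grip [ 0.5149 -0.3069  0.0832]
tool delta to grip xy (grasp centre) [-0.01400106 -0.01205966  0.11242764]
```

>>> {"method": "move_arm", "body": {
  "rows": [
    [-0.0075,-0.006,0.02,0,0.088],
    [-0.0075,-0.006,0.03,0,0.088],
    [0,0,0.03,0,0.088],
    [0,0,0.02,0,0.088],
    [0,0,0.012,0,0.088],
    [0,0,0,0,0.088],
    [0,0,0,0,0.088]
  ]
}}

```text
clock: 3.42
tool_pos: [0.5153, -0.3087, 0.2187]
eef_rot: [0.048, 0.999, 0.001, 0.0]
contact_force: [0.2, -1.6, -0.3]
opening: 1.0
finger_force: 0.0
```

>>> {"method": "move_arm", "body": {
  "newtons": 50,
  "rows": [
    [0,0.0017,0,0,0.03],
    [0,0,0,0,0.01],
    [0,0,0,0,0.01],
    [0,0,0,0,0.01],
    [0,0,0,0,0.01],
    [0,0,0,0,0.01],
    [0,0,0,0,0.01],
    [0,0,0,0,0.01]
  ]
}}

```text
clock: 4.08
tool_pos: [0.5146, -0.3087, 0.2184]
eef_rot: [0.049, 0.999, 0.0, 0.0]
contact_force: [-0.1, 0.4, 0.0]
opening: 0.422
finger_force: 0.0
```

>>> {"method": "move_arm", "body": {
  "rows": [
    [0,0,0,0,0.01],
    [0,0,0,0,0.01],
    [0,0,0,0,0.01],
    [0,0,0,0,0.01],
    [0,0,0,0,0.01],
    [0,0,0,0,0.01]
  ]
}}

```text
clock: 4.58
tool_pos: [0.5146, -0.3085, 0.2183]
eef_rot: [0.049, 0.999, 0.0, -0.0]
contact_force: [0.4, -0.0, -0.3]
opening: 0.265
finger_force: 50.0
```

>>> {"method": "move_arm", "body": {
  "rows": [
    [0,0,-0.006,0,0.01],
    [0,0,-0.012,0,0.01],
    [0,0,-0.02,0,0.01],
    [0,0,-0.025,0,0.01],
    [0,0,-0.025,0,0.01],
    [0,0,-0.02,0,0.01],
    [0,0,0,0,0.01],
    [0,0,0,0,0.01]
  ]
}}

```text
clock: 5.25
tool_pos: [0.5146, -0.3088, 0.3274]
eef_rot: [0.049, 0.999, -0.0, 0.001]
contact_force: [-0.6, -0.5, -4.6]
opening: 0.265
finger_force: 50.0
```

```bash
python3 - <<'E'
from h import *
st=r.get_state(); print(st['tool_pos'].round(4),R.from_quat(st['eef_rot']).as_euler('xyz',degrees=True),st['contact_force'],st['moment'])
s=snap('wrist','w3'); c=cloud(s); T=R.from_quat(st['eef_rot']).as_matrix()
q=(c-st['tool_pos'])@T  # tool frame
for v in range(110,350,20):
    row=q[v,270:326]; zz=np.median(row[20:36,2]); m=abs(row[:,2]-zz)<.006; print(v,np.median(row[20:36],0).round(4),row[m][:,1].min().round(4),row[m][:,1].max().round(4))
sd=snap('side','s3')
p=st['tool_pos']+T@np.array([-.12,0,.13])
qq=rot(sd).T@(p-sd['eye']);K=sd['mtx'];u=int(K[0,2]+K[0,0]*qq[0]/-qq[2]);v=int(K[1,2]-K[1,1]*qq[1]/-qq[2]);print(u,v)
u=min(max(u,60),580);v=min(max(v,50),430)
cv2.imwrite('pics/s3c.png',cv2.resize(sd['color'][v-50:v+50,u-60:u+100,::-1],None,fx=5,fy=5,interpolation=cv2.INTER_CUBIC))
E
```

```text
[ 0.5146 -0.3088  0.3274] [-1.79949404e+02  1.04772483e-01  1.74326747e+02] [-0.5693331  -0.48755762 -4.59773889] [-0.02090915  0.19662191 -0.03382196]
110 [ 0.0714 -0.0054  0.1343] -0.0118 0.0017
130 [ 0.0664 -0.0055  0.1346] -0.0117 0.0017
150 [ 0.0613 -0.0055  0.1346] -0.0118 0.0017
170 [ 0.0561 -0.0056  0.134 ] -0.0119 0.0017
190 [ 0.0508 -0.0056  0.1343] -0.0118 0.0018
210 [ 0.0452 -0.0058  0.1344] -0.0117 0.0018
230 [ 0.0395 -0.0058  0.1348] -0.0119 0.0018
250 [ 0.0337 -0.0059  0.1348] -0.0117 0.0018
270 [ 0.0277 -0.006   0.1349] -0.012 0.0018
290 [ 0.0216 -0.0061  0.1348] -0.0117 0.0019
310 [ 0.0155 -0.0061  0.1345] -0.012 0.0019
330 [ 0.0087 -0.0062  0.1351] -0.0141 0.0019
279 98
```

View pics/s3c.png

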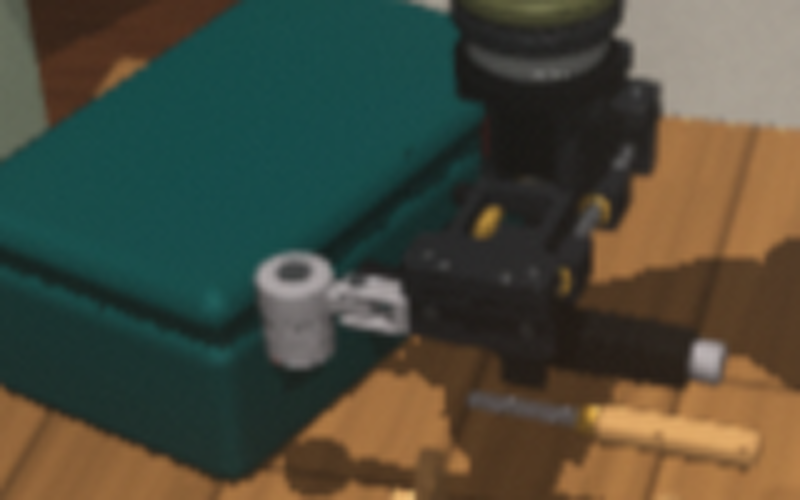

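The crop shows the wrench held level in the gripper, with the head-top ring centred at about (295,272) in crop pixels.

```bash
python3 - <<'E'
from h import *
TR=np.array([.5146,-.3085]); d=np.array([.9952,-.0985])
s=load('w2'); 
im=s['color'][405:465,255:345].mean(2).astype(int); print(im[:,44]); print(im[40,::2]); 
for v in(428,430,432,434): p=onz(s,300,v,.0807); print(v,((p[:2]-TR)@d)+.02)
for l,rr in((270,330),): print([onz(s,u,455,.0807).round(4) for u in(l,rr)])
s3=load('s3'); p=onz(s3,277.6,102,.190); q=p[:2]-np.array([.5146,-.3088]); print('side',p,q@d,q@[-d[1],d[0]])
s=load('scene0'); cv2.imwrite('pics/sc0c.png',cv2.resize(s['color'][225:275,165:225,::-1],None,fx=8,fy=8,interpolation=cv2.INTER_CUBIC))
c=cloud(s); k=c[(abs(c[...,2]-.081)<.004)&(c[...,0]>.6)&(c[...,0]<.69)&(abs(c[...,1]+.318)<.04)]
print(len(k), ((k[:,:2]-TR)@d).min(),((k[:,:2]-TR)@d).max())
s=load('side0');c=cloud(s); k=c[(abs(c[...,2]-.081)<.004)&(c[...,0]>.6)&(c[...,0]<.69)&(abs(c[...,1]+.318)<.04)]
print(len(k), ((k[:,:2]-TR)@d).min(),((k[:,:2]-TR)@d).max(), cv2.minEnclosingCircle((k[:,:2]*1000).astype(np.float32)))
E
```

```text
[ 67  43  45  65  77  76  76  78  77  77  77  78  78  78  78  76 126 131
 153 154 154 126  83  90  95 107 154 161 161 163 162 161 161 160 159 162
 163 162 160 162  95  42  65  73  73  73  74  73  74  73  59  53  52  52
  52  52  52  27  26  26]
[114 114 115 115 115 115 115 104  75 141 154 157 158 158 159 159 159 160
 160 119 126  82  95 112 152 161 161 161 162 161 161 162 162 163 165 160
 113  98 116 116 117 117 117 117 118]
428 0.12610280927634018
430 0.1276031310828757
432 0.1291078744133267
434 0.13061705884221703
[array([ 0.6389, -0.3394,  0.0807]), array([ 0.6427, -0.3009,  0.0807])]
side [ 0.63947908 -0.31660445  0.19      ] 0.12504839860169 0.00453359975006165
112 0.08834135045664995 0.15179381579213788
132 0.08683353480551222 0.14584859096383815 ((629.8682861328125, -321.7464904785156), 30.129980087280273)
```

>>> {"method": "move_arm", "body": {
  "rows": [
    [0.0015,0.01,0,0,0.01],
    [0.003,0.02,0,0,0.01],
    [0.0045,0.03,0,0,0.01],
    [0.0053,0.036,0,0,0.01],
    [0.0053,0.036,0,0,0.01],
    [0.0053,0.036,0,0,0.01],
    [0.0053,0.036,0,0,0.01],
    [0.0053,0.036,0,0,0.01],
    [0.0053,0.036,0,0,0.01],
    [0.0053,0.036,0,0,0.01]
  ]
}}

```text
clock: 6.18
tool_pos: [0.4984, 0.0088, 0.3254]
eef_rot: [0.049, 0.999, 0.0, -0.001]
contact_force: [0.2, 0.6, -4.2]
opening: 0.264
finger_force: 50.0
```

>>> {"method": "move_arm", "body": {
  "rows": [
    [0.0053,0.036,0,0,0.01],
    [0.0053,0.036,0,0,0.01],
    [0.0053,0.036,0,0,0.01],
    [0.0053,0.036,0,0,0.01],
    [0.0045,0.03,0,0,0.01],
    [0.0026,0.0165,0,0,0.01],
    [0,0,0,0.07,0.01],
    [0,0,0,0.1,0.01],
    [0,0,0,0.1,0.01],
    [0,0,0,0.1,0.01]
  ]
}}

```text
clock: 7.02
tool_pos: [0.489, 0.1995, 0.3252]
eef_rot: [0.234, 0.972, -0.001, -0.001]
contact_force: [0.3, 0.3, -5.0]
opening: 0.265
finger_force: 50.0
```

>>> {"method": "move_arm", "body": {
  "rows": [
    [0,0,0,0.1,0.01],
    [0,0,0,0.1,0.01],
    [0,0,0,0,0.01],
    [0,0,0,0,0.01],
    [0,0,0,0,0.01]
  ]
}}

```text
clock: 7.43
tool_pos: [0.4897, 0.1991, 0.3259]
eef_rot: [0.327, 0.945, -0.0, -0.001]
contact_force: [-0.0, 0.1, -4.4]
opening: 0.267
finger_force: 50.0
```

```bash
cat > go.py <<'E'
from h import *
import sys
L,S=.127,np.array([.5905,.1199])
def rep():
    st=r.get_state(); T=R.from_quat(st['eef_rot']).as_matrix(); wx=-T[:2,0]; wx/=np.linalg.norm(wx)
    yaw=np.degrees(np.arctan2(wx[1],wx[0])); h=st['tool_pos'][:2]+L*wx
    F=T.T@st['contact_force']; M=T.T@st['moment']
    print('t',round(st['clock'],2),'pos',st['tool_pos'].round(4),'wyaw',yaw.round(2),'axis',h.round(4),'mouth z',round(st['tool_pos'][2]-.1823,4),'F tool',F.round(1),'M',M.round(2),'q7',st['q'][6].round(2))
    return st,T
if __name__=='__main__':
    st,T=rep(); y=np.radians(-38.3); t=S-L*np.array([np.cos(y),np.sin(y)])
    print('tool shift',(T.T@np.array([*(t-st['tool_pos'][:2]),0])).round(4))
E
python3 - <<'E'
from go import *
st,T=rep(); 
y=np.radians(-38.3); t=S-L*np.array([np.cos(y),np.sin(y)]); print('tool shift',(T.T@np.array([*(t-st['tool_pos'][:2]),0])).round(4))
sd=snap('side','s4'); q=rot(sd).T@(np.array([.59,.12,.1])-sd['eye']);K=sd['mtx'];u=int(K[0,2]+K[0,0]*q[0]/-q[2]);v=int(K[1,2]-K[1,1]*q[1]/-q[2])
sc=snap('scene','c4'); q=rot(sc).T@(np.array([.59,.12,.1])-sc['eye']);K=sc['mtx'];u2=int(K[0,2]+K[0,0]*q[0]/-q[2]);v2=int(K[1,2]-K[1,1]*q[1]/-q[2])
print(u,v,u2,v2)
A=[cv2.resize(s['color'][b-35:b+35,a-30:a+30,::-1],None,fx=6.5,fy=6.5,interpolation=cv2.INTER_CUBIC) for s,a,b in((sd,u,v),(sc,u2,v2))]
cv2.imwrite('pics/m4.png',np.hstack(A))
E
```

```text
t 7.43 pos [0.4897 0.1991 0.3259] wyaw -38.13 axis [0.5896 0.1207] mouth z 0.1436 F tool [0.1 0.1 4.4] M [-0.04  0.12 -0.02] q7 0.31
tool shift [-0.0012  0.0003 -0.    ]
243 263 345 270
```

View pics/m4.png

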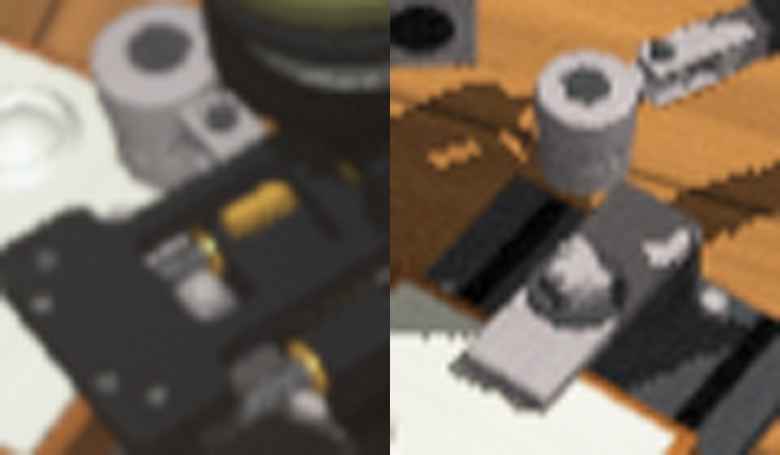

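Left (side camera): head-top hole at crop (157,45). Right (scene camera): hole at (588,83), and the screw head at (577,265) below it.

```bash
python3 - <<'E'
from go import *
sd,sc=load('s4'),load('c4')
A=[(sd,213+157/6.5-.42,228+45/6.5-.42),(sc,315+198/6.5-.42,235+83/6.5-.42)]
M=np.zeros((3,3));b=np.zeros(3)
for s,u,v in A:
    d=ray(s,u,v);d/=np.linalg.norm(d);P=np.eye(3)-np.outer(d,d);M+=P;b+=P@s['eye']
    print(onz(s,u,v,.1876).round(4))
p=np.linalg.solve(M,b);print('tri',p.round(4),'expected [.5896 .1207 .1876]')
# screw in scene: compare projection of the measured screw centre
for pt in([.5905,.1199,.077],[.5905,.1199,.065]):
    q=rot(sc).T@(np.array(pt)-sc['eye']);K=sc['mtx'];print(((K[0,2]+K[0,0]*q[0]/-q[2]-315+.42)*6.5+390),((K[1,2]-K[1,1]*q[1]/-q[2]-235+.42)*6.5))
E
```

```text
[0.5904 0.1186 0.1876]
[0.5905 0.1177 0.1876]
tri [0.5905 0.1179 0.1873] expected [.5896 .1207 .1876]
586.5348825838624 267.79116409533873
585.8372404673912 286.42352270423294
```

```bash
python3 - <<'E'
from go import *
sc=load('c4')
for px in((576,295),(576,290)): print('washer scene',onz(sc,315+(px[0]-390)/6.5-.42,235+px[1]/6.5-.42,.065).round(4))
# same via side0 : washer/top in side view before
sd=load('side0'); sc0=load('scene0')
A=[cv2.resize(s['color'][b-25:b+25,a-30:a+30,::-1],None,fx=10,fy=10,interpolation=cv2.INTER_CUBIC) for s,a,b in((sd,246,271),)]
cv2.imwrite('pics/m5.png',A[0])
E
```

```text
washer scene [0.5962 0.1178 0.065 ]
washer scene [0.5938 0.1169 0.065 ]
```

View pics/m5.png

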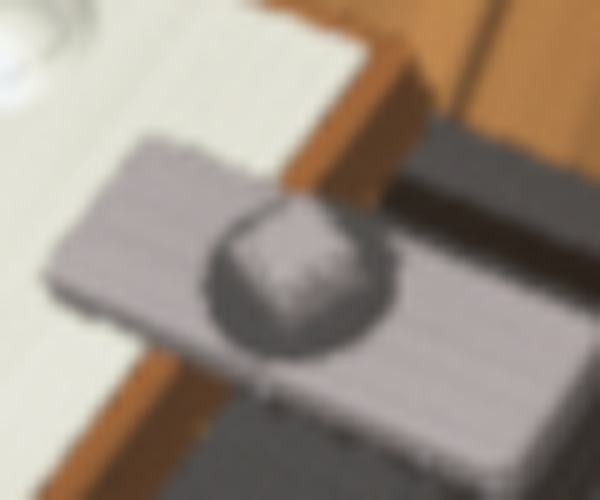

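The side crop shows the washer centred at about (299,276).

```bash
python3 - <<'E'
from go import *
print(onz(load('side0'),245.45,273.15,.065).round(4))
E
```

```text
[0.5908 0.1187 0.065 ]
```

>>> {"method": "move_arm", "body": {
  "rows": [
    [-0.001,0.0003,0.01,0,0.01],
    [0,0,0.02,0,0.01],
    [0,0,0.02,0,0.01],
    [0,0,0.01,0,0.01],
    [0,0,0,0,0.01],
    [0,0,0.003,0,0.01],
    [0,0,0.003,0,0.01],
    [0,0,0,0,0.01]
  ]
}}

```text
clock: 8.2
tool_pos: [0.4914, 0.1985, 0.2606]
eef_rot: [0.328, 0.945, 0.0, 0.0]
contact_force: [-0.9, -0.5, -3.2]
opening: 0.264
finger_force: 50.0
```

```bash
python3 go.py
```

```text
t 8.2 pos [0.4914 0.1985 0.2606] wyaw -38.31 axis [0.591  0.1197] mouth z 0.0783 F tool [ 0.4 -1.   3.2] M [0.04 0.12 0.03] q7 0.29
tool shift [ 0.0005 -0.0002 -0.    ]
```

>>> {"method": "move_arm", "body": {
  "rows": [
    [0,0,0.002,0,0.01],
    [0,0,0.002,0,0.01],
    [0,0,0.002,0,0.01],
    [0,0,0,0,0.01]
  ]
}}

```text
clock: 8.53
tool_pos: [0.4911, 0.1984, 0.2543]
eef_rot: [0.328, 0.945, 0.0, -0.0]
contact_force: [-0.1, 0.4, -4.3]
opening: 0.266
finger_force: 50.0
```

```bash
python3 go.py
```

```text
t 8.53 pos [0.4911 0.1984 0.2543] wyaw -38.31 axis [0.5907 0.1197] mouth z 0.072 F tool [0.3 0.2 4.3] M [0.01 0.14 0.02] q7 0.29
tool shift [0.0003 0.     0.    ]
```

>>> {"method": "move_arm", "body": {
  "rows": [
    [0,0,0.002,0,0.01],
    [0,0,0.002,0,0.01],
    [0,0,0.002,0,0.01],
    [0,0,0,0,0.01]
  ]
}}

```text
clock: 8.87
tool_pos: [0.4911, 0.1984, 0.248]
eef_rot: [0.328, 0.945, -0.0, -0.0]
contact_force: [0.5, 0.4, -3.9]
opening: 0.265
finger_force: 50.0
```

```bash
python3 go.py
```

```text
t 8.87 pos [0.4911 0.1984 0.248 ] wyaw -38.31 axis [0.5907 0.1196] mouth z 0.0657 F tool [-0.1  0.6  3.9] M [ 0.05  0.05 -0.04] q7 0.29
tool shift [0.0004 0.     0.    ]
```

>>> {"method": "move_arm", "body": {
  "rows": [
    [0,0,0.001,0,0.01],
    [0,0,0.001,0,0.01],
    [0,0,0,0,0.01]
  ]
}}

```text
clock: 9.12
tool_pos: [0.4911, 0.1985, 0.2464]
eef_rot: [0.328, 0.945, 0.0, -0.0]
contact_force: [-0.8, 0.9, -1.2]
opening: 0.263
finger_force: 50.0
```

```bash
python3 go.py
```

```text
t 9.12 pos [0.4911 0.1985 0.2464] wyaw -38.31 axis [0.5907 0.1198] mouth z 0.0641 F tool [1.2 0.2 1.2] M [0.1  0.07 0.07] q7 0.29
tool shift [ 0.0003 -0.0001  0.    ]
```

>>> {"method": "move_arm", "body": {
  "rows": [
    [0,0,0.0007,0,0.01],
    [0,0.0019,0,0.015,0.01],
    [0,0.0032,0,0.025,0.01],
    [0,0.0038,0,0.03,0.01],
    [0,0.0038,0,0.03,0.01],
    [-0.0003,0.0038,0,0.03,0.01],
    [0,0.0025,0,0.02,0.01]
  ]
}}

```text
clock: 9.7
tool_pos: [0.5036, 0.2129, 0.2456]
eef_rot: [0.399, 0.917, -0.0, -0.001]
contact_force: [-4.2, 1.5, 0.2]
opening: 0.266
finger_force: 50.0
```

```bash
python3 go.py
```

```text
t 9.7 pos [0.5036 0.2129 0.2456] wyaw -47.0 axis [0.5902 0.12  ] mouth z 0.0633 F tool [ 4.  -2.1 -0.2] M [ 0.58  0.49 -0.09] q7 0.2
tool shift [-0.0017 -0.0191  0.    ]
```

>>> {"method": "move_arm", "body": {
  "rows": [
    [0.0002,0.0025,0,0.02,0.01],
    [0.0002,0.0025,0,0.02,0.01],
    [0,0.0025,0,0.02,0.01]
  ]
}}

```text
clock: 9.95
tool_pos: [0.5092, 0.2179, 0.2457]
eef_rot: [0.426, 0.905, -0.0, -0.0]
contact_force: [-4.8, 1.5, -1.0]
opening: 0.271
finger_force: 50.0
```

```bash
python3 go.py
```

```text
t 9.95 pos [0.5092 0.2179 0.2457] wyaw -50.44 axis [0.5901 0.12  ] mouth z 0.0634 F tool [ 4.3 -2.8  1. ] M [ 0.57  0.42 -0.14] q7 0.16
tool shift [-0.0031 -0.0265  0.    ]
```

>>> {"method": "move_arm", "body": {
  "rows": [
    [0,0.0025,0,0.02,0.01],
    [0,0.0025,0,0.02,0.01]
  ]
}}

```text
clock: 10.12
tool_pos: [0.5132, 0.2211, 0.2457]
eef_rot: [0.444, 0.896, 0.0, -0.0]
contact_force: [-3.4, 1.2, 0.0]
opening: 0.265
finger_force: 50.0
```

```bash
python3 go.py
```

```text
t 10.12 pos [0.5132 0.2211 0.2457] wyaw -52.74 axis [0.5901 0.12  ] mouth z 0.0634 F tool [ 3.  -1.9 -0. ] M [ 0.59  0.45 -0.2 ] q7 0.13
tool shift [-0.0043 -0.0314  0.    ]
```

>>> {"method": "move_arm", "body": {
  "rows": [
    [0,0.0025,0,0.02,0.01],
    [0,0.0025,0,0.02,0.01],
    [0,0.0025,0,0.02,0.01]
  ]
}}

```text
clock: 10.37
tool_pos: [0.5195, 0.2255, 0.2457]
eef_rot: [0.471, 0.882, 0.0, -0.0]
contact_force: [-3.4, 1.6, -0.1]
opening: 0.267
finger_force: 50.0
```

```bash
python3 go.py
```

```text
t 10.37 pos [0.5195 0.2255 0.2457] wyaw -56.19 axis [0.5901 0.12  ] mouth z 0.0634 F tool [ 3.2 -1.9  0.1] M [ 0.54  0.49 -0.15] q7 0.1
tool shift [-0.0064 -0.0387 -0.    ]
```

>>> {"method": "move_arm", "body": {
  "rows": [
    [0,0.0025,0,0.02,0.01],
    [0,0.0025,0,0.02,0.01],
    [0,0.0025,0,0.02,0.01]
  ]
}}

```text
clock: 10.62
tool_pos: [0.5259, 0.2296, 0.2458]
eef_rot: [0.497, 0.868, 0.0, 0.0]
contact_force: [-3.6, 2.0, -0.7]
opening: 0.267
finger_force: 50.0
```

```bash
python3 go.py
```

```text
t 10.62 pos [0.5259 0.2296 0.2458] wyaw -59.62 axis [0.5901 0.12  ] mouth z 0.0635 F tool [ 3.5 -2.1  0.7] M [ 0.5   0.43 -0.17] q7 0.06
tool shift [-0.009  -0.0459 -0.    ]
```

>>> {"method": "move_arm", "body": {
  "rows": [
    [0,0.0025,0,0.02,0.01],
    [0,0.0025,0,0.02,0.01]
  ]
}}

```text
clock: 10.78
tool_pos: [0.5303, 0.232, 0.2458]
eef_rot: [0.514, 0.858, 0.0, 0.0]
contact_force: [-2.8, 2.0, 0.6]
opening: 0.263
finger_force: 50.0
```

```bash
python3 go.py
```

```text
t 10.78 pos [0.5303 0.232  0.2458] wyaw -61.91 axis [0.5901 0.12  ] mouth z 0.0635 F tool [ 3.1 -1.5 -0.6] M [ 0.44  0.44 -0.17] q7 0.03
tool shift [-0.0109 -0.0505 -0.    ]
```

>>> {"method": "move_arm", "body": {
  "rows": [
    [0,0.0025,0,0.02,0.01],
    [0,0.0025,0,0.02,0.01]
  ]
}}

```text
clock: 10.95
tool_pos: [0.5347, 0.2343, 0.2458]
eef_rot: [0.531, 0.847, 0.0, 0.0]
contact_force: [-3.3, 2.4, 0.2]
opening: 0.266
finger_force: 50.0
```

>>> {"method": "move_arm", "body": {
  "rows": [
    [0,0.0025,0,0.02,0.01],
    [0,0.0025,0,0.02,0.01]
  ]
}}

```text
clock: 11.12
tool_pos: [0.5393, 0.2365, 0.2458]
eef_rot: [0.548, 0.836, 0.0, 0.0]
contact_force: [-3.2, 3.4, -0.8]
opening: 0.268
finger_force: 50.0
```

```bash
python3 go.py
```

```text
t 11.12 pos [0.5393 0.2365 0.2458] wyaw -66.49 axis [0.59 0.12] mouth z 0.0635 F tool [ 4.4 -1.6  0.8] M [ 0.42  0.43 -0.25] q7 -0.02
tool shift [-0.0154 -0.0595 -0.    ]
```

>>> {"method": "move_arm", "body": {
  "rows": [
    [0,0.0025,0,0.02,0.01],
    [0,0.0025,0,0.02,0.01]
  ]
}}

```text
clock: 11.28
tool_pos: [0.5439, 0.2384, 0.2458]
eef_rot: [0.565, 0.825, 0.0, 0.0]
contact_force: [-1.8, 2.8, -1.5]
opening: 0.263
finger_force: 50.1
```

>>> {"method": "move_arm", "body": {
  "rows": [
    [0,0.0025,0,0.02,0.01],
    [0,0.0025,0,0.02,0.01]
  ]
}}

```text
clock: 11.45
tool_pos: [0.5483, 0.2401, 0.2457]
eef_rot: [0.581, 0.814, 0.0, -0.0]
contact_force: [-3.4, 2.8, -0.8]
opening: 0.264
finger_force: 50.1
```

```bash
python3 go.py
```

```text
t 11.45 pos [0.5483 0.2401 0.2457] wyaw -71.06 axis [0.5896 0.12  ] mouth z 0.0634 F tool [ 3.8 -2.3  0.8] M [ 0.52  0.33 -0.43] q7 -0.07
tool shift [-0.0206 -0.0679 -0.    ]
```

>>> {"method": "move_arm", "body": {
  "rows": [
    [0,0.0022,0,0.02,0.01],
    [0,0.0022,0,0.02,0.01]
  ]
}}

```text
clock: 11.62
tool_pos: [0.5522, 0.2415, 0.2456]
eef_rot: [0.597, 0.802, -0.0, -0.0]
contact_force: [-2.6, 1.4, -0.3]
opening: 0.262
finger_force: 50.4
```

```bash
python3 go.py
```

```text
t 11.62 pos [0.5522 0.2415 0.2456] wyaw -73.29 axis [0.5887 0.1198] mouth z 0.0633 F tool [ 2.1 -2.1  0.3] M [ 0.65  0.42 -0.8 ] q7 -0.09
tool shift [-0.0234 -0.0711  0.0001]
```

>>> {"method": "move_arm", "body": {
  "rows": [
    [0,0.001,0,0,0.01],
    [0,0.001,0,0,0.01]
  ]
}}

```text
clock: 11.78
tool_pos: [0.5534, 0.2419, 0.2454]
eef_rot: [0.597, 0.803, -0.001, -0.001]
contact_force: [-5.4, 2.0, -0.2]
opening: 0.269
finger_force: 50.2
```

```bash
python3 go.py
```

```text
t 11.78 pos [0.5534 0.2419 0.2454] wyaw -73.25 axis [0.59   0.1203] mouth z 0.0631 F tool [ 3.5 -4.6  0.2] M [ 1.1   0.43 -0.51] q7 -0.09
tool shift [-0.0234 -0.0724  0.0002]
```

>>> {"method": "move_arm", "body": {
  "rows": [
    [0,0.0015,0,0.005,0.01],
    [0,0.0015,0,0.005,0.01]
  ]
}}

```text
clock: 11.95
tool_pos: [0.5554, 0.2425, 0.2452]
eef_rot: [0.601, 0.799, -0.002, -0.002]
contact_force: [-7.6, 2.0, 1.8]
opening: 0.267
finger_force: 50.1
```

```bash
python3 go.py
```

```text
t 11.95 pos [0.5554 0.2425 0.2452] wyaw -73.84 axis [0.5908 0.1205] mouth z 0.0629 F tool [ 4.1 -6.7 -1.7] M [ 1.42  0.41 -0.45] q7 -0.1
tool shift [-0.0242 -0.0743  0.0004]
```

>>> {"method": "move_arm", "body": {
  "rows": [
    [0,0.0015,0,0.01,0.01],
    [0,0.0015,0,0.01,0.01]
  ]
}}

```text
clock: 12.12
tool_pos: [0.5578, 0.2432, 0.245]
eef_rot: [0.609, 0.793, -0.003, -0.002]
contact_force: [-7.7, 1.8, 1.7]
opening: 0.264
finger_force: 50.2
```

```bash
python3 go.py
```

```text
t 12.12 pos [0.5578 0.2432 0.245 ] wyaw -74.99 axis [0.5907 0.1206] mouth z 0.0627 F tool [ 3.7 -7.  -1.7] M [ 1.53  0.35 -0.53] q7 -0.11
tool shift [-0.0258 -0.0763  0.0005]
```

>>> {"method": "move_arm", "body": {
  "rows": [
    [0,0.0019,0,0.018,0.01],
    [0,0.0019,0,0.018,0.01]
  ]
}}

```text
clock: 12.28
tool_pos: [0.5615, 0.2442, 0.245]
eef_rot: [0.623, 0.782, -0.003, -0.002]
contact_force: [-7.3, 1.3, 1.0]
opening: 0.266
finger_force: 50.2
```

```bash
python3 go.py
```

```text
t 12.28 pos [0.5615 0.2442 0.245 ] wyaw -77.07 axis [0.5899 0.1205] mouth z 0.0627 F tool [ 2.9 -6.9 -1. ] M [ 1.67  0.31 -0.53] q7 -0.13
tool shift [-0.0287 -0.0791  0.0006]
```

>>> {"method": "move_arm", "body": {
  "rows": [
    [0,0.0017,0,0.018,0.01],
    [0,0.0017,0,0.018,0.01],
    [0,0.0017,0,0.018,0.01]
  ]
}}

```text
clock: 12.53
tool_pos: [0.5665, 0.2453, 0.2449]
eef_rot: [0.644, 0.765, -0.003, -0.002]
contact_force: [-7.6, 1.4, 0.0]
opening: 0.266
finger_force: 50.2
```

```bash
python3 - <<'E'
from go import *
st,T=rep()
sc=snap('scene','c6')
cv2.imwrite('pics/m6.png',cv2.resize(sc['color'][225:290,310:400,::-1],None,fx=8,fy=8,interpolation=cv2.INTER_CUBIC))
E
```

```text
t 12.53 pos [0.5665 0.2453 0.2449] wyaw -80.17 axis [0.5882 0.1202] mouth z 0.0626 F tool [ 2.7 -7.2  0. ] M [ 1.63  0.24 -0.58] q7 -0.17
```

View pics/m6.png

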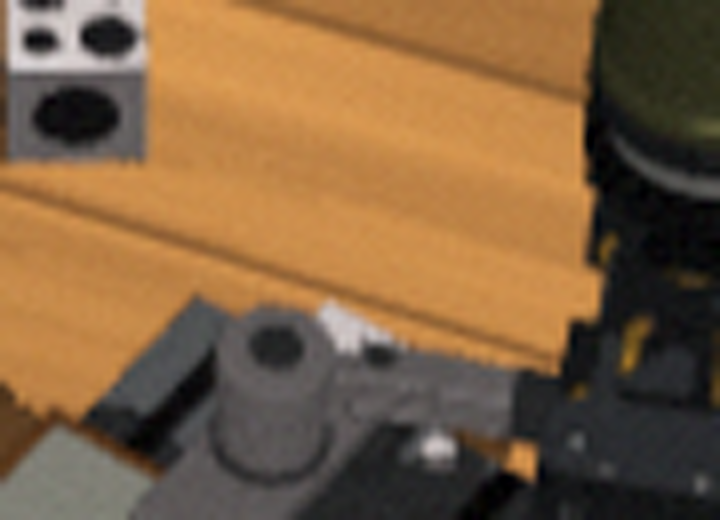

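The view shows the head at (275,345) with the hinge link out of line with the handle. Torque at the pin is steady at ~1.2 N m through 5° of handle travel, so the hinge has broken over. I'll move one small step more, then ease off.

>>> {"method": "move_arm", "body": {
  "rows": [
    [0,0.0014,0,0.015,0.01],
    [0,-0.0014,0,-0.015,0.01],
    [0,-0.0017,0,-0.018,0.01],
    [0,-0.0017,0,-0.018,0.01],
    [0,-0.0017,0,-0.018,0.01],
    [0,-0.0017,0,-0.018,0.01]
  ]
}}

```text
clock: 13.08
tool_pos: [0.5597, 0.2438, 0.2449]
eef_rot: [0.615, 0.788, -0.003, -0.002]
contact_force: [-7.9, 1.0, 1.2]
opening: 0.264
finger_force: 50.2
```

```bash
python3 go.py
```

```text
t 13.08 pos [0.5597 0.2438 0.2449] wyaw -75.94 axis [0.5905 0.1206] mouth z 0.0626 F tool [ 2.8 -7.4 -1.1] M [ 1.67  0.31 -0.5 ] q7 -0.12
tool shift [-0.0271 -0.0778  0.0006]
```

>>> {"method": "move_arm", "body": {
  "rows": [
    [0,-0.0017,0,-0.018,0.01],
    [0,-0.0017,0,-0.015,0.01],
    [0,-0.0017,0,-0.01,0.01],
    [0,-0.0015,0,-0.01,0.01]
  ]
}}

```text
clock: 13.42
tool_pos: [0.5548, 0.2422, 0.2454]
eef_rot: [0.595, 0.803, -0.001, -0.001]
contact_force: [-4.2, 2.2, 0.7]
opening: 0.267
finger_force: 50.0
```

```bash
python3 go.py
```

```text
t 13.42 pos [0.5548 0.2422 0.2454] wyaw -73.08 axis [0.5917 0.1207] mouth z 0.0631 F tool [ 3.3 -3.4 -0.7] M [1.   0.36 0.09] q7 -0.09
tool shift [-0.0231 -0.0738  0.0002]
```

>>> {"method": "move_arm", "body": {
  "rows": [
    [0.0003,-0.001,0,0,0.01],
    [0.0003,-0.001,0,0,0.01],
    [0,-0.0005,0,0,0.01],
    [0,0,0,0,0.01]
  ]
}}

```text
clock: 13.75
tool_pos: [0.5533, 0.2419, 0.2457]
eef_rot: [0.595, 0.804, 0.0, 0.0]
contact_force: [-1.9, 1.6, -1.0]
opening: 0.268
finger_force: 50.0
```

```bash
python3 go.py
```

```text
t 13.75 pos [0.5533 0.2419 0.2457] wyaw -73.03 axis [0.5904 0.1205] mouth z 0.0634 F tool [ 2.1 -1.4  1. ] M [ 0.52  0.06 -0.25] q7 -0.09
tool shift [-0.0232 -0.0724 -0.    ]
```

>>> {"method": "move_arm", "body": {
  "rows": [
    [0.0004,-0.001,0,-0.012,0.01],
    [0,-0.0008,0,-0.008,0.01],
    [0,0,0,0,0.01],
    [0,0,-0.002,0,0.01],
    [0,0,-0.002,0,0.01],
    [0,0,-0.002,0,0.01]
  ]
}}

```text
clock: 14.25
tool_pos: [0.5513, 0.2406, 0.2511]
eef_rot: [0.587, 0.809, -0.001, 0.0]
contact_force: [-0.7, -4.5, -9.6]
opening: 0.266
finger_force: 50.0
```

```bash
python3 go.py
```

```text
t 14.25 pos [0.5513 0.2406 0.2511] wyaw -71.91 axis [0.5907 0.1199] mouth z 0.0688 F tool [-4.  -2.   9.7] M [ 0.53 -0.6  -0.15] q7 -0.08
tool shift [-0.0212 -0.0705  0.0002]
```

>>> {"method": "move_arm", "body": {
  "rows": [
    [-0.0005,-0.0005,-0.001,-0.005,0.01],
    [0,0,-0.002,0,0.01],
    [0,0,-0.002,0,0.01],
    [0,0,-0.003,0,0.01],
    [0,0,-0.003,0,0.01]
  ]
}}

```text
clock: 14.67
tool_pos: [0.5511, 0.2385, 0.2619]
eef_rot: [0.586, 0.811, -0.003, 0.001]
contact_force: [1.1, -9.9, -11.1]
opening: 0.268
finger_force: 50.0
```

```bash
python3 go.py
```

```text
t 14.67 pos [0.5511 0.2385 0.2619] wyaw -71.68 axis [0.591 0.118] mouth z 0.0796 F tool [-9.7 -2.1 11.1] M [ 0.41 -1.56 -0.14] q7 -0.07
tool shift [-0.019  -0.0697  0.0003]
```

```bash
python3 - <<'E'
from go import *
sc=snap('scene','c7'); sd=snap('side','s7')
A=[cv2.resize(s['color'][b-40:b+40,a-40:a+40,::-1],None,fx=5,fy=5,interpolation=cv2.INTER_CUBIC) for s,a,b in((sc,360,265),(sd,243,265))]
cv2.imwrite('pics/m7.png',np.hstack(A))
E
```

```text
(no output)
```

View pics/m7.png

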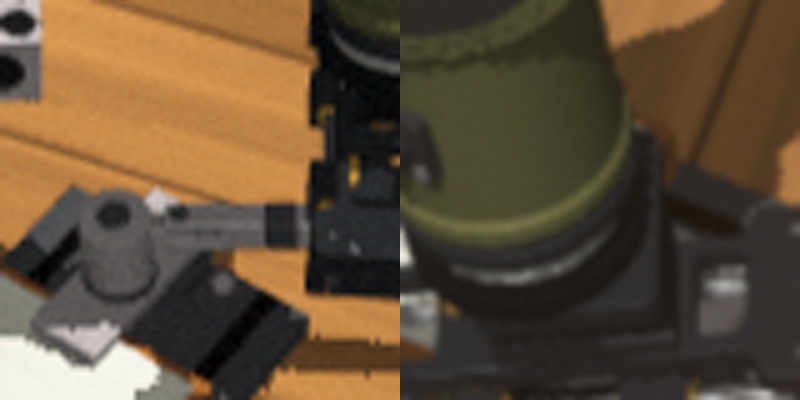

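The view shows the socket still down on the washer with the handle pitched up, so the socket is binding. I'll lower again, take off the remaining turn load, then lift.

>>> {"method": "move_arm", "body": {
  "rows": [
    [0,0,0.005,0,0.01],
    [0,0,0.005,0,0.01],
    [0,0,0.004,0,0.01],
    [0,0,0,0,0.01]
  ]
}}

```text
clock: 15.1
tool_pos: [0.5507, 0.2413, 0.2485]
eef_rot: [0.585, 0.811, -0.0, -0.0]
contact_force: [-3.3, -3.2, 0.5]
opening: 0.266
finger_force: 50.0
```

```bash
python3 go.py
```

```text
t 15.1 pos [0.5507 0.2413 0.2485] wyaw -71.54 axis [0.5909 0.1208] mouth z 0.0662 F tool [-2.  -4.1 -0.5] M [ 0.88 -1.1  -0.02] q7 -0.07
tool shift [-0.0215 -0.0703  0.0001]
```

>>> {"method": "move_arm", "body": {
  "rows": [
    [0,-0.0025,0.001,-0.01,0.01],
    [0,-0.002,0,-0.01,0.01],
    [0,0,0,0,0.01]
  ]
}}

```text
clock: 15.35
tool_pos: [0.5472, 0.2401, 0.2483]
eef_rot: [0.576, 0.817, 0.001, 0.001]
contact_force: [0.5, -4.3, -1.1]
opening: 0.266
finger_force: 50.0
```

```bash
python3 go.py
```

```text
t 15.35 pos [0.5472 0.2401 0.2483] wyaw -70.35 axis [0.5899 0.1205] mouth z 0.066 F tool [-4.2 -0.9  1.1] M [ 0.23 -1.19 -0.14] q7 -0.06
tool shift [-0.0201 -0.0671 -0.0002]
```

>>> {"method": "move_arm", "body": {
  "rows": [
    [-0.001,-0.0008,-0.0005,-0.004,0.01],
    [0,0,0,0,0.01],
    [0,0,0,0,0.01]
  ]
}}

```text
clock: 15.6
tool_pos: [0.5467, 0.2397, 0.2486]
eef_rot: [0.574, 0.819, 0.001, 0.0]
contact_force: [0.6, -1.0, -1.2]
opening: 0.265
finger_force: 50.0
```

```bash
python3 go.py
```

```text
t 15.6 pos [0.5467 0.2397 0.2486] wyaw -70.13 axis [0.5898 0.1202] mouth z 0.0663 F tool [-1.1  0.2  1.2] M [ 0.02 -0.74 -0.19] q7 -0.05
tool shift [-0.0196 -0.0665 -0.0002]
```

>>> {"method": "move_arm", "body": {
  "rows": [
    [-0.0003,-0.001,0,-0.02,0.01],
    [0,0,0,0,0.01],
    [0,0,-0.0015,0,0.01],
    [0,0,-0.0015,0,0.01],
    [0,0,0,0,0.01]
  ]
}}

```text
clock: 16.02
tool_pos: [0.5452, 0.2385, 0.2512]
eef_rot: [0.567, 0.824, 0.0, -0.0]
contact_force: [-0.1, -0.7, -3.3]
opening: 0.267
finger_force: 50.0
```

```bash
python3 go.py
```

```text
t 16.02 pos [0.5452 0.2385 0.2512] wyaw -69.03 axis [0.5907 0.1199] mouth z 0.0689 F tool [-0.6 -0.3  3.3] M [ 0.12 -0.14 -0.12] q7 -0.04
tool shift [-0.0178 -0.0651 -0.    ]
```

>>> {"method": "move_arm", "body": {
  "rows": [
    [0,-0.0006,0,-0.015,0.01],
    [0,0,-0.002,0,0.01],
    [0,0,-0.002,0,0.01],
    [0,0,0,0,0.01]
  ]
}}

```text
clock: 16.35
tool_pos: [0.5446, 0.2375, 0.255]
eef_rot: [0.561, 0.828, -0.001, -0.0]
contact_force: [-0.9, -2.5, -7.6]
opening: 0.264
finger_force: 50.0
```

```bash
python3 go.py
```

```text
t 16.35 pos [0.5446 0.2375 0.255 ] wyaw -68.22 axis [0.5917 0.1196] mouth z 0.0727 F tool [-2.  -1.7  7.6] M [ 0.28 -0.04  0.11] q7 -0.03
tool shift [-0.0162 -0.0643  0.0001]
```

>>> {"method": "move_arm", "body": {
  "rows": [
    [-0.0005,-0.0012,0,0,0.01],
    [0,0,-0.0015,0,0.01],
    [0,0,-0.0015,0,0.01],
    [0,0,0,0,0.01]
  ]
}}

```text
clock: 16.68
tool_pos: [0.5441, 0.2366, 0.2584]
eef_rot: [0.561, 0.828, -0.0, 0.0]
contact_force: [-0.2, -3.4, -7.3]
opening: 0.264
finger_force: 50.0
```

```bash
python3 go.py
```

```text
t 16.68 pos [0.5441 0.2366 0.2584] wyaw -68.21 axis [0.5913 0.1187] mouth z 0.0761 F tool [-3.1 -1.4  7.3] M [ 0.16 -0.23  0.02] q7 -0.03
tool shift [-0.0155 -0.0636  0.    ]
```

```bash
cat > hz.py <<'E'
from go import *
def headz(s):
    c=cloud(s); k=c[(np.hypot(c[...,0]-.59,c[...,1]-.119)<.019)&(c[...,2]>.085)&(c[...,2]<.2)]
    A=np.c_[k[:,:2]-[.59,.119],np.ones(len(k))]; m=np.ones(len(k),bool)
    z=np.percentile(k[:,2],85); m=abs(k[:,2]-z)<.005
    co=np.linalg.lstsq(A[m],k[m,2],rcond=None)[0]; print('head top z',z.round(4),'n',m.sum(),'slopes',co.round(3))
if __name__=='__main__':
    for n in('c6','c7'): headz(load(n))
    headz(snap('scene','c8')); rep()
E
python3 hz.py
```

```text
head top z 0.112 n 92 slopes [ 0.021 -0.015  0.11 ]
head top z 0.1124 n 98 slopes [0.016 0.023 0.111]
head top z 0.1127 n 90 slopes [0.029 0.02  0.111]
t 16.73 pos [0.5441 0.2366 0.2583] wyaw -68.2 axis [0.5912 0.1187] mouth z 0.076 F tool [-3.3 -1.   6.7] M [ 0.12 -0.31 -0.01] q7 -0.03
```

```bash
python3 - <<'E'
from hz import *
st,T=rep(); s=snap('wrist','w8'); q=(cloud(s)-st['tool_pos'])@T
for v in range(70,350,20):
    row=q[v,285:335]; print(v,np.median(row[10:30],0).round(4))
cv2.imwrite('pics/w8s.png',s['color'][:,:,::-1])
E
```

```text
t 16.73 pos [0.5441 0.2366 0.2583] wyaw -68.2 axis [0.5912 0.1187] mouth z 0.076 F tool [-3.3 -1.   6.7] M [ 0.12 -0.31 -0.01] q7 -0.03
70 [ 0.0803 -0.0044  0.132 ]
90 [ 0.0755 -0.0044  0.1298]
110 [ 0.0709 -0.0045  0.1301]
130 [ 0.0661 -0.0045  0.1302]
150 [ 0.0611 -0.0046  0.1309]
170 [ 0.056  -0.0046  0.1308]
190 [ 0.0507 -0.0047  0.1315]
210 [ 0.0453 -0.0047  0.1317]
230 [ 0.0397 -0.0048  0.1323]
250 [ 0.034  -0.0048  0.1323]
270 [ 0.0278 -0.0049  0.1333]
290 [ 0.0215 -0.005   0.1339]
310 [ 0.0151 -0.0047  0.1341]
330 [ 0.0085 -0.0051  0.1345]
```

View pics/w8s.png

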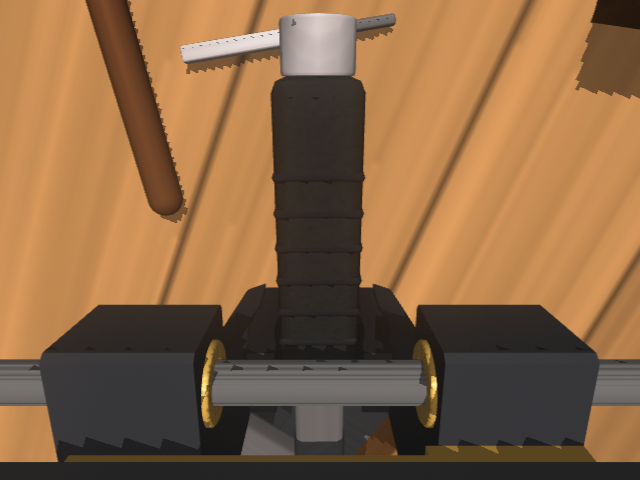

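The wrist view shows the handle square between the pads but pitched about 4° (z falls from 0.1345 to 0.130 along it). I'll lower to level the wrench, raise the grip force, centre out the side loads, and lift with a small wiggle.

>>> {"method": "move_arm", "body": {
  "newtons": 25,
  "rows": [
    [0,0,0.003,0,0.01],
    [0,0,0.003,0,0.01],
    [0,0,0.003,0,0.01],
    [0,0,0.003,0,0.01],
    [0,0,0.002,0,0.01],
    [0,0,0,0,0.01]
  ]
}}

```text
clock: 17.28
tool_pos: [0.5434, 0.2388, 0.244]
eef_rot: [0.56, 0.829, 0.001, -0.001]
contact_force: [-2.3, 3.7, -0.6]
opening: 0.273
finger_force: 25.0
```

>>> {"method": "move_arm", "body": {
  "newtons": 60,
  "rows": [
    [0,0,0,0,0.01],
    [0,0,0,0,0.01],
    [0,0,0,0,0.01],
    [0,0,-0.0005,0,0.01],
    [0,0,0,0,0.01]
  ]
}}

```text
clock: 17.7
tool_pos: [0.5435, 0.2387, 0.2449]
eef_rot: [0.56, 0.829, 0.001, -0.001]
contact_force: [-2.7, 4.7, -1.7]
opening: 0.263
finger_force: 60.0
```

```bash
cat > pit.py <<'E'
from hz import *
def pit():
    st,T=rep(); s=snap('wrist','wp'); q=(cloud(s)-st['tool_pos'])@T
    p=np.array([np.median(q[v,295:315],0) for v in range(110,331,10)])
    print('slope',np.polyfit(p[:,0],p[:,2],1).round(4)); headz(snap('scene','cp'))
if __name__=='__main__': pit()
E
python3 pit.py
```

```text
t 17.7 pos [0.5435 0.2387 0.2449] wyaw -68.09 axis [0.5909 0.1208] mouth z 0.0626 F tool [ 5.3 -0.7  1.7] M [0.19 0.92 0.01] q7 -0.03
slope [0.0238 0.1353]
head top z 0.1118 n 95 slopes [0.041 0.001 0.11 ]
```

>>> {"method": "move_arm", "body": {
  "rows": [
    [0.0017,0.0003,0,0,0.01],
    [0,0,0,0,0.01],
    [0,0.0008,-0.0012,0.008,0.01],
    [0,-0.0016,-0.0012,-0.016,0.01],
    [0,0.0016,-0.0012,0.016,0.01],
    [0,-0.0016,-0.0012,-0.016,0.01],
    [0,0.0008,-0.0012,0.008,0.01],
    [0,0,0,0,0.01]
  ]
}}

```text
clock: 18.47
tool_pos: [0.5437, 0.2386, 0.2508]
eef_rot: [0.561, 0.828, -0.0, 0.0]
contact_force: [-1.5, 0.5, -5.9]
opening: 0.266
finger_force: 60.0
```

```bash
python3 pit.py
```

```text
t 18.47 pos [0.5437 0.2386 0.2508] wyaw -68.22 axis [0.5908 0.1206] mouth z 0.0685 F tool [ 1.  -1.2  5.9] M [ 0.11  0.49 -0.01] q7 -0.03
slope [-0.0065  0.1355]
head top z 0.1138 n 103 slopes [ 0.024 -0.034  0.112]
```

>>> {"method": "move_arm", "body": {
  "rows": [
    [0,-0.0005,0,0,0.01],
    [0,0.001,-0.001,0.01,0.01],
    [0,-0.002,-0.001,-0.02,0.01],
    [0,0.002,-0.001,0.02,0.01],
    [0,-0.002,-0.001,-0.02,0.01],
    [0,0.002,-0.001,0.02,0.01],
    [0,-0.001,-0.001,-0.01,0.01],
    [0,0,0,0,0.01]
  ]
}}

```text
clock: 19.23
tool_pos: [0.5431, 0.2388, 0.2571]
eef_rot: [0.56, 0.828, 0.0, 0.0]
contact_force: [-0.0, -0.4, -5.7]
opening: 0.27
finger_force: 60.0
```

```bash
python3 pit.py
```

```text
t 19.23 pos [0.5431 0.2388 0.2571] wyaw -68.15 axis [0.5903 0.121 ] mouth z 0.0748 F tool [-0.3 -0.2  5.7] M [ 0.04  0.08 -0.01] q7 -0.03
slope [0.0112 0.1353]
head top z 0.1216 n 103 slopes [0.039 0.003 0.12 ]
```

>>> {"method": "move_arm", "body": {
  "rows": [
    [0,0,-0.002,0,0.01],
    [0,0,-0.003,0,0.01],
    [0,0,-0.004,0,0.01],
    [0,0,-0.01,0,0.01],
    [0,0,-0.02,0,0.01],
    [0,0,-0.02,0,0.01],
    [0,0,-0.011,0,0.01],
    [0,0,0,0,0.01]
  ]
}}

```text
clock: 20.0
tool_pos: [0.544, 0.2391, 0.3299]
eef_rot: [0.561, 0.828, 0.003, 0.002]
contact_force: [0.6, -0.3, -4.0]
opening: 0.262
finger_force: 60.0
```

```bash
python3 - <<'E'
from pit import *
pit(); s=load('wp'); st=r.get_state(); T=R.from_quat(st['eef_rot']).as_matrix(); q=(cloud(s)-st['tool_pos'])@T
# rubber end / knob in tool frame, handle edges
im=s['color'].mean(2); print([ (v,im[v,305].round()) for v in range(40,110,5)])
for v in(130,200,270):
    row=q[v,240:400]; m=abs(row[:,2]-np.median(row[55:75,2]))<.007; print(v,row[m][:,1].min().round(4),row[m][:,1].max().round(4))
E
```

```text
t 20.0 pos [0.544  0.2391 0.3299] wyaw -68.18 axis [0.5912 0.1212] mouth z 0.1476 F tool [-0.5  0.4  4. ] M [0.1  0.08 0.  ] q7 -0.04
slope [0.0044 0.1355]
head top z 0.1925 n 116 slopes [ 0.004 -0.025  0.191]
[(40, np.float64(185.0)), (45, np.float64(187.0)), (50, np.float64(191.0)), (55, np.float64(192.0)), (60, np.float64(187.0)), (65, np.float64(185.0)), (70, np.float64(170.0)), (75, np.float64(46.0)), (80, np.float64(52.0)), (85, np.float64(51.0)), (90, np.float64(51.0)), (95, np.float64(49.0)), (100, np.float64(48.0)), (105, np.float64(47.0))]
130 -0.0108 0.0128
200 -0.0111 0.0127
270 -0.0111 0.0127
```

```bash
python3 - <<'E'
from h import *
for n,(pos,yaw) in {'w3':((.5146,-.3088,.3274),None),'wp':((.544,.2391,.3299),None)}.items():
    s=load(n); K=s['mtx']; im=s['color'].mean(2)
    col=im[30:130,300]; d=np.diff(col); v=30+np.argmin(d)+.5
    # tool frame: cam at (.07,0,.019), R from calibration
    Rc=np.array([[0,.964,.268],[1,0,0],[0,.268,-.964]]); 
    ry=Rc@np.array([(300-K[0,2])/K[0,0],-(v-K[1,2])/K[1,1],-1]); t=(.1350-.019)/ry[2]; print(n,v,(np.array([.07,0,.019])+ry*t).round(4))
E
```

```text
w3 69.5 [ 0.0813 -0.0047  0.135 ]
wp 71.5 [ 0.0809 -0.0047  0.135 ]
```

>>> {"method": "move_arm", "body": {
  "rows": [
    [0,0,0,-0.06,0.01],
    [0,0,0,-0.11,0.01],
    [0,0,0,-0.11,0.01],
    [0,0,0,-0.11,0.01],
    [0,0,0,-0.11,0.01],
    [0,0,0,-0.11,0.01],
    [0,0,0,-0.11,0.01],
    [0,0,0,-0.11,0.01],
    [0,0,0,-0.11,0.01],
    [0,0,0,-0.11,0.01]
  ]
}}

```text
clock: 20.93
tool_pos: [0.5425, 0.2383, 0.3251]
eef_rot: [0.067, 0.998, -0.001, -0.001]
contact_force: [-1.0, 0.7, -4.8]
opening: 0.262
finger_force: 60.0
```

>>> {"method": "move_arm", "body": {
  "rows": [
    [0,0,0,-0.042,0.01],
    [0,0,0,0,0.01],
    [0,0,0,0,0.01]
  ]
}}

```text
clock: 21.18
tool_pos: [0.5427, 0.2383, 0.3255]
eef_rot: [0.05, 0.999, -0.001, -0.001]
contact_force: [0.4, -1.5, -4.4]
opening: 0.265
finger_force: 60.0
```

```bash
python3 - <<'E'
from go import *
st,T=rep(); print((T.T@(np.array([.5146,-.3085,.3299])-st['tool_pos'])).round(4))
E
```

```text
t 21.18 pos [0.5427 0.2383 0.3255] wyaw -5.7 axis [0.669  0.2257] mouth z 0.1432 F tool [-0.6 -1.5  4.4] M [-0.    0.14  0.03] q7 0.73
[-0.0264 -0.5469 -0.0038]
```

>>> {"method": "move_arm", "body": {
  "rows": [
    [-0.0005,-0.01,0,0,0.01],
    [-0.001,-0.02,0,0,0.01],
    [-0.0015,-0.03,0,0,0.01],
    [-0.0017,-0.0355,0,0,0.01],
    [-0.0017,-0.0355,0,0,0.01],
    [-0.0017,-0.0355,0,0,0.01],
    [-0.0017,-0.0355,0,0,0.01],
    [-0.0017,-0.0355,0,0,0.01],
    [-0.0017,-0.0355,0,0,0.01],
    [-0.0017,-0.0355,0,0,0.01]
  ]
}}

```text
clock: 22.02
tool_pos: [0.5269, -0.0722, 0.3266]
eef_rot: [0.05, 0.999, -0.0, -0.0]
contact_force: [0.4, 0.5, -4.0]
opening: 0.264
finger_force: 60.0
```

>>> {"method": "move_arm", "body": {
  "rows": [
    [-0.0017,-0.0355,0,0,0.01],
    [-0.0017,-0.0355,0,0,0.01],
    [-0.0017,-0.0355,0,0,0.01],
    [-0.0017,-0.0355,0,0,0.01],
    [-0.0017,-0.0355,0,0,0.01],
    [-0.0015,-0.03,0,0,0.01],
    [-0.001,-0.02,0,0,0.01],
    [-0.0005,-0.011,0,0,0.01],
    [0,0,0,0,0.01],
    [0,0,0,0,0.01]
  ]
}}

```text
clock: 22.85
tool_pos: [0.5156, -0.3075, 0.3264]
eef_rot: [0.049, 0.999, 0.001, -0.0]
contact_force: [1.0, 0.6, -4.9]
opening: 0.266
finger_force: 60.0
```

```bash
python3 - <<'E'
from go import *
st,T=rep(); print((T.T@(np.array([.5146,-.3085,.2183])-st['tool_pos'])).round(4))
E
```

```text
t 22.85 pos [ 0.5156 -0.3075  0.3264] wyaw -5.63 axis [ 0.642 -0.32 ] mouth z 0.1441 F tool [-0.9  0.7  4.9] M [-0.15  0.17 -0.02] q7 1.58
[ 0.0008 -0.0012  0.1081]
```

>>> {"method": "move_arm", "body": {
  "rows": [
    [0.0008,-0.0018,0.01,0,0.01],
    [0,0,0.025,0,0.01],
    [0,0,0.03,0,0.01],
    [0,0,0.02,0,0.01],
    [0,0,0.01,0,0.01],
    [0,0,0.005,0,0.01],
    [0,0,0.004,0,0.01],
    [0,0,0,0,0.01]
  ]
}}

```text
clock: 23.52
tool_pos: [0.5154, -0.3093, 0.2228]
eef_rot: [0.048, 0.999, 0.0, 0.0]
contact_force: [-0.3, 0.1, -3.1]
opening: 0.266
finger_force: 60.0
```

```bash
python3 go.py
```

```text
t 23.52 pos [ 0.5154 -0.3093  0.2228] wyaw -5.54 axis [ 0.6418 -0.3215] mouth z 0.0405 F tool [0.3 0.1 3.1] M [-0.04  0.17  0.03] q7 1.52
tool shift [7.350e-02 5.031e-01 1.000e-04]
```

>>> {"method": "move_arm", "body": {
  "rows": [
    [0,0,0.002,0,0.01],
    [0,0,0.002,0,0.01],
    [0,0,0.0008,0,0.01],
    [0,0,0,0,0.01]
  ]
}}

```text
clock: 23.85
tool_pos: [0.5154, -0.3101, 0.2187]
eef_rot: [0.049, 0.999, -0.0, 0.001]
contact_force: [0.9, -0.5, -0.3]
opening: 0.265
finger_force: 60.0
```

```bash
python3 go.py
```

```text
t 23.85 pos [ 0.5154 -0.3101  0.2187] wyaw -5.61 axis [ 0.6418 -0.3225] mouth z 0.0364 F tool [-1.  -0.4  0.3] M [-0.04  0.18 -0.02] q7 1.52
tool shift [ 7.420e-02  5.038e-01 -4.000e-04]
```

>>> {"method": "move_arm", "body": {
  "newtons": 10,
  "rows": [
    [0,0,0.0003,0,0.01],
    [0,0,0,0,0.03],
    [0,0,0,0,0.045],
    [0,0,0,0,0.06],
    [0,0,0,0,0.088],
    [0,0,0,0,0.088],
    [0,0,0,0,0.088],
    [0,0,0,0,0.088],
    [0,0,0,0,0.088],
    [0,0,0,0,0.088]
  ]
}}

```text
clock: 24.68
tool_pos: [0.5149, -0.3098, 0.2176]
eef_rot: [0.049, 0.999, 0.0, 0.0]
contact_force: [0.8, 0.6, 0.1]
opening: 0.921
finger_force: 0.0
```

>>> {"method": "move_arm", "body": {
  "rows": [
    [0,0,-0.005,0,0.088],
    [0,0,-0.02,0,0.088],
    [0,0,-0.04,0,0.088],
    [0,0,-0.04,0,0.088],
    [0.03,0,-0.02,0,0.088],
    [0.03,0,0,0,0.088],
    [0,0,0,0,0.088],
    [0,0,0,0,0.088]
  ]
}}

```text
clock: 25.35
tool_pos: [0.4537, -0.3043, 0.3433]
eef_rot: [0.05, 0.999, -0.0, -0.001]
contact_force: [1.0, -0.9, -0.3]
opening: 1.0
finger_force: 0.0
```

```bash
python3 - <<'E'
from go import *
rep(); sc=snap('scene','c9'); sd=snap('side','s9')
A=[cv2.resize(s['color'][b-45:b+45,a-50:a+50,::-1],(400,360),interpolation=cv2.INTER_CUBIC) for s,a,b in((sc,215,225),(sc,335,295))]
cv2.imwrite('pics/m9.png',np.hstack(A))
c=cloud(load('wp')) if 0 else None
for n in('side0','s9'):
    k=cloud(load(n)); p=k[(abs(k[...,2]-.083)<.004)&(k[...,0]>.42)&(k[...,0]<.54)&(abs(k[...,1]+.305)<.03)]; print(n,len(p),p.mean(0).round(4))
E
```

```text
t 25.35 pos [ 0.4537 -0.3043  0.3433] wyaw -5.68 axis [ 0.5801 -0.3169] mouth z 0.161 F tool [-1.  -0.8  0.3] M [-0.01 -0.02  0.02] q7 1.6
side0 241 [ 0.4808 -0.3035  0.0818]
s9 246 [ 0.4838 -0.3059  0.0816]
```

View pics/m9.png

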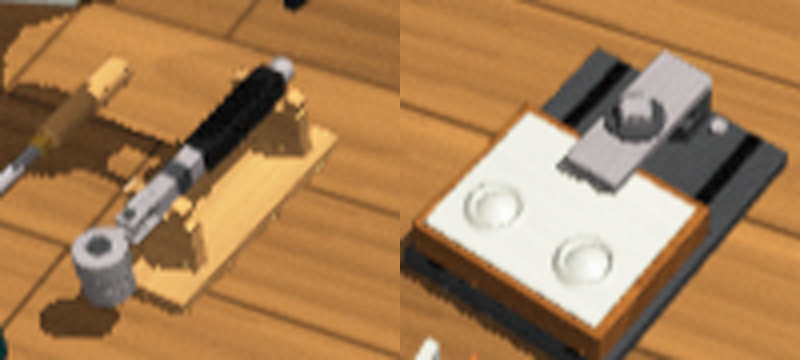

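The left crop shows the wrench lying in both saddles of its rest. The right crop shows the clamp with the screw turned and the plate untouched. Handing in.

```bash
python3 -c "
from plant import r
print(r.finish_job())"
```

```text
the job is handed in; nothing more can be done
None
```

The clamp screw is tight: the wrench hinge broke over by about 6° at a steady 1.2 N m, well short of its end stop. The wrench is back in its rest and the job is handed in at about 25 s. On the first lift the socket bound on the screw, so I lowered it and freed it with a small wiggle. I judged the screw's tightness from the forces and did not measure its angle afterwards.

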